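Swing the plant lamp over the ivy and switch it on

ROBOT

A 6-joint arm with a two-finger parallel gripper is mounted at the origin on the work surface. World frame = base frame: x ahead of the robot, y to its left, z up, the work surface at z = 0. Lengths are in m, angles in rad, forces in N, time in s.
With the tool pointing down it reaches from about 0.325 to 0.925 m from the base axis. Payload 3.1 kg.
Tool frame: the origin (TCP) lies at the very end of the fingers, on their centre line; the grasp point (between the pads) lies arm.grip_point_offset behind it (arm.grip_point_offset is the distance from the TCP to the grasp point, in m); z points along the fingers, y is the line along which they close (so a half turn about z gives the same grasp; the last joint's range is limited). The gripper opens to 85 mm and grips with 20 to 120 N. Pads are 22 mm wide; open, the fingers measure 114 mm over their backs; the gripper's body (76 mm by 85 mm) begins 54 mm behind the grasp point. The pads swing forward as they close: fully open they stand 13 mm farther back than shut.
Start: joints at [-1.332, 0.217, 1.613, -0, 1.311, -0.112], TCP at [0.215, -0.587, 0.231] pointing down, gripper open.
Joint ranges: [-2.75, 2.75], [-0.78, 2.1], [0.31, 2.55], [-1.13, 4.27], [0.13, 2.63], [-2.58, 2.58]. Speed limits (rad/s): [2.79, 2.79, 3.14, 3.14, 3.14, 3.14].

INTERFACE

Orientations are given as a rotation vector (axis times angle).
In Python, from station import arm, vision, search_frame, landmark_of gives the robot as it stands.
- The arm moves only by the tool carry_out, never from a script. Its argument "steps" is text: rows parted by semicolons, each of 6 numbers parted by spaces: the shift along the tool's x, y, z in m, then the turn, a rotation vector about the tool's x, y, z in degrees. In form: tx ty tz ax ay az; .... A call has 1 to 20 rows; each row shifts and turns the commanded pose from where the row before left it, along the tool's axes as they then stand; what a row does not reach is not made up. A row lasts 1/10 s, in which the tool goes at most 50 mm and 8.59 degrees, less where a joint would pass 70% of its speed; a pose out of reach is approached as far as the arm can. A call is refused whole if a number of a shift passes 0.05 or a number of a turn 8.59, either way. A call with a gripper value outside its range is refused whole. "claw" is the finger opening in m, from 0 to 0.0854, set as the call begins (left out, the last holds). The fingers move at their own pace and stop on an object; "grip_force" is the grip in N (left out, the last holds). Time passes only in rows, so rows that do not move let the fingers close. It gives the time, the measured TCP pose, the force, the opening and the grip force at its end, in the units of the state.
- arm.read_state(): the state, without advancing time (a new reading comes with each control period).
- vision.read_camera(name): name is "side" or "top"; returns a dict with "frame" (400x640x3 uint8, blue, green, red), "fx", "fy", "cx", "cy" (pixels), "world_to_cam" (4x4, takes a point from world to camera coordinates). Camera axes: x right, y down, z forward; pixel columns grow to the right and rows downward; lengths in m; the calibration is good to about 2 mm. A picture is of the moment at which its call begins. There is no depth.
- arm.close_job(): hands the job in; it is judged then, once.
Trained networks look in the newest picture that a camera, given by its name, has taken for a name from the list of things; names that differ only in an ending like _2 or _b are one class to them, and where a whole thing is asked for, a point or a joint stands for the part that bears it (a point fixed in the world has none). Each returns a list of dicts, best first, with "p" (0 to 1); they miss things now and then, are a little off and sometimes report something else, mostly with a low value. They report only what shows in the picture. A call takes as long as a camera call. They do not tell look-alikes from the thing itself.
- search_frame(thing, camera): "rect" ([left, top, right, bottom] in pixels, round what is visible of it).
- landmark_of(thing, camera): "uv" ([column, row] in pixels: a listed point, or the origin of a listed thing).
The state is a dict: "time_s": time; "joints": joint angles; "joint_velocities": joint speeds; "effort": joint torques, N m; "position": TCP position; "eef_rot": TCP orientation; "ft_force": force on the tool from outside, world axes, zero at the start; "ft_torque": the same for the moment, N m; "finger_gap": finger opening in m; "grasp_force": force on a finger pad.
Only numpy, scipy, OpenCV 4.12 (cv2) and the standard library are available. Lean on these libraries where they do the work, as an engineer would, in place of code of your own. Each camera call takes 0.05 s, during which the arm holds its last target. There are 200 camera calls.

TASK

The potted ivy should get some light: push the lamp's swing arm round with one fingertip until its brass shade hangs centred above the ivy pot, and only then press the red button on top of the lamp's post right down to switch the lamp on, let it come back up and move clear. Push the arm gently, without gripping it, and leave the pot, the jar, the camera and the lantern standing where they are.

Things in the scene. Friction and masses are not known exactly. Their poses are not given: they have to be found in the camera images.
- lamp: The lamp's fixed foot and post: black disc 150 mm across and 16 mm high, dark steel post 18 mm thick rising from its middle. Origin: underside of the foot, on the post's axis. Does not move when pushed. Its x axis is the middle of the arm's swing reversed (the arm may swing 1.8 rad to either side of the lamp's -x direction).
- lamp_arm: Brass swing arm, turning level on the post; it stays where it is left. Origin: on the post's axis at the arm's mid height, 230 mm above the table; it runs along its own -x: a collar of 18 mm radius, 26 mm high, then a round bar 12 mm thick, clear from 20 to 170 mm from the axis, to the shade. Contact of the fingers over 18 N counts as gripping or forcing it.
- push_point (a point): Point on the middle of the arm's bar, 130 mm from the post's axis, 230 mm above the table: a good place to push sideways. The hinge has friction and no spring: about 2 N here turns the arm.
- shade (a point): Centre of the open underside of the brass bell shade at the arm's end, 200 mm from the post's axis, 165 mm above the table. The shade is 92 mm across and reaches from 75 mm above this point to 1 mm below it.
- lamp_button (a joint): Travel of the red push button in m: 0 up, 0.006 right down. A spring takes it back up; full travel needs 5 N downward, it moves from about 1.5 N.
- lamp_button_top (a point): Middle of the top of the red button (28 mm across) on the post's axis, 270 mm above the table when up; it stands 10 mm proud of a black collar 44 mm across.
- ivy_pot: Terracotta pot with green ivy, loose, 0.6 to 1.2 kg; 110 mm across at the rim, 85 mm high, leaves up to 140 mm high and spilling to 75 mm from its axis. Origin: centre of its underside, z up. It stands about 200 mm from the post's axis on one side of the lamp, the jar on the other, so that the shade can hang over it.
- pot_center (a point): Centre of the pot's mouth, 85 mm above the table, on the pot's axis.
- jar: Clear glass jar with fairy lights and a grey metal cap, loose, 76 mm across, 118 mm high. Origin: centre of its underside. To be left alone.
- books: Two flat books that do not move, 115 by 155 mm and together 38 mm high. Origin: centre of the underside.
- camera: Red compact camera, loose, lying on the books: 98 mm wide along its y, 32 mm deep plus a 22 mm lens along its -x, 60 mm high. Origin: centre of its underside. To be left alone.
- lantern: Copper lantern with a wire bail, loose, 84 mm across, 195 mm high. Origin: centre of its underside. To be left alone.
Not all that is in view belongs to the job. Several things look just like the ivy_pot: the one meant starts farthest to the robot's right.

How it is judged:
On the way, in this order (a step that is already met when the one before it is completed fails the run):
1. the shade hangs still, centred over the ivy pot, with the button not pressed (horizontal distance between shade and pot_center below 0.03 m and angular speed of lamp_arm below 0.05 rad/s and value of joint lamp_button below 0.002 m), for 0.3 s.
2. the red button is pressed down (horizontal distance between shade and pot_center below 0.03 m and value of joint lamp_button above 0.0045 m), for 0.05 s.
At the end, for the whole second after the job is handed in: The shade's centre is within 30 mm (seen from above) of the pot's axis and the arm is still; the button has been pressed down (over 4.5 mm) and is up again; the pot, jar, camera and lantern are within 20 mm of where they stood, the pot upright (all of step 1 and angle between ivy_pot's own z axis and vertical below 0.1 rad and distance of each of ivy_pot, jar, camera, lantern from where it was at the start of the episode below 0.02 m); the robot touches nothing.
It fails at once if the button is pressed while the shade is not over the pot (horizontal distance between shade and pot_center above 0.03 m and value of joint lamp_button above 0.003 m).
It fails at once if the arm is gripped or forced (over 18 N) (contact force between the fingers and lamp_arm above 18 N).
It fails at once if the pot, jar, camera or lantern is shifted, lifted or carried (distance of any of ivy_pot, jar, camera, lantern from where it was at the start of the episode above 0.02 m).
It also fails if it takes over 51 s, if anything falls off the work surface, if the arm or the gripper's body presses on something with over 40 N, if the wrist force passes 120 N, or if a joint passes its speed limit or range.

## Working session

There is one attempt and no reset: what is moved stays moved. The work goes in short steps, Python scripts to look and compute and a tool call to move; the robot and the scene stay as the last step left them, time stands still between calls to the robot, and variables do not carry over. Pictures are saved under pics/ and viewed, at most 10 in all, crops included, and the job is handed in when it is done.

Besides the shell and the picture viewer there is one more tool, called after "Emit:" by a JSON object that holds its "api" and its "payload", one argument or row to a line. carry_out: Moves the arm, as the interface text tells. Its arguments: {"type":"object","properties":{"steps":{"type":"string"},"claw":{"type":"number"},"grip_force":{"type":"number"}},"required":["steps"]}

```bash
mkdir -p pics; cat > h.py <<'E'
import numpy as np, cv2
from station import arm, vision, search_frame, landmark_of
def ray(c,uv):
    T=np.array(c["world_to_cam"]);R=T[:3,:3];o=-R.T@T[:3,3]
    d=R.T@np.array([(uv[0]-c["cx"])/c["fx"],(uv[1]-c["cy"])/c["fy"],1]);return o,d
def atz(c,uv,z):
    o,d=ray(c,uv);return (o+d*(z-o[2])/d[2])
def proj(c,p):
    T=np.array(c["world_to_cam"]);q=T[:3,:3]@np.array(p)+T[:3,3]
    return np.array([c["fx"]*q[0]/q[2]+c["cx"],c["fy"]*q[1]/q[2]+c["cy"]])
E
python3 - <<'E'
from h import *
np.set_printoptions(precision=3,suppress=True)
Z=dict(lamp=0,lamp_arm=.23,push_point=.23,shade=.165,lamp_button_top=.27,ivy_pot=0,pot_center=.085,jar=0,camera=.038,lantern=0,books=0)
for n in("top","side"):
    c=vision.read_camera(n);cv2.imwrite(f"pics/{n}0.png",c["frame"]);print(n,c["fx"],ray(c,(320,200)))
    for k,z in Z.items():
        for r in landmark_of(k,n)[:5]:
            print(k,round(r["p"],2),np.array(r["uv"]),atz(c,r["uv"],z))
s=arm.read_state();print(s["time_s"],s["position"],s["eef_rot"],s["finger_gap"])
E
```

```text
top 424.89182776296906 (array([0.342, 0.159, 1.313]), array([ 0.189, -0.018, -0.982]))
lamp 0.81 [351.3 205.3] [0.579 0.037 0.   ]
lamp_arm 0.82 [354.3 183.8] [0.595 0.051 0.23 ]
push_point 0.59 [375.9 237.4] [ 0.456 -0.005  0.23 ]
shade 0.74 [384.4 262.5] [ 0.396 -0.038  0.165]
shade 0.38 [360.7 185.4] [0.606 0.027 0.165]
lamp_button_top 0.48 [361.2 183. ] [0.588 0.038 0.27 ]
ivy_pot 0.96 [326.5 143.8] [0.779 0.119 0.   ]
ivy_pot 0.93 [262.7 290.9] [0.311 0.302 0.   ]
ivy_pot 0.93 [262.5 148.4] [0.758 0.324 0.   ]
ivy_pot 0.77 [412.3 222.5] [ 0.53  -0.155  0.   ]
pot_center 0.98 [331.7 134.4] [0.781 0.106 0.085]
pot_center 0.86 [416.3 219.9] [ 0.526 -0.146  0.085]
pot_center 0.62 [257.8 141.1] [0.753 0.329 0.085]
jar 0.78 [288.2 218.9] [0.531 0.233 0.   ]
camera 0.93 [348.8 268.8] [0.381 0.046 0.038]
lantern 0.73 [199.5 245.7] [0.442 0.502 0.   ]
lantern 0.72 [374.9 236.7] [ 0.482 -0.037  0.   ]
books 0.6 [353.6 272. ] [0.373 0.028 0.   ]
side 413.2300205806683 (array([-0.039,  0.763,  0.767]), array([ 0.556, -0.594, -0.581]))
lamp 0.55 [330.8 222.8] [0.593 0.041 0.   ]
lamp_arm 0.7
[... 188 characters left out ...]
 ]
ivy_pot 0.84 [220.6 245.7] [0.749 0.326 0.   ]
ivy_pot 0.75 [269.3 208.4] [0.781 0.118 0.   ]
ivy_pot 0.7 [344.6 330. ] [0.317 0.304 0.   ]
ivy_pot 0.63 [385.3 199.7] [ 0.544 -0.165  0.   ]
pot_center 0.83 [265.9 185. ] [0.786 0.119 0.085]
pot_center 0.73 [213.9 220.3] [0.758 0.326 0.085]
pot_center 0.56 [387.1 180.3] [ 0.536 -0.149  0.085]
jar 0.58 [300.4 266.4] [0.53  0.231 0.   ]
camera 0.93 [391.5 245.1] [0.383 0.038 0.038]
lantern 0.58 [239.1 349.5] [ 0.448  0.496 -0.   ]
lantern 0.35 [333.3 143.8] [ 0.918 -0.336  0.   ]
books 0.61 [390.7 255.6] [ 0.382  0.037 -0.   ]
books 0.56 [386.3 204.9] [ 0.526 -0.144  0.   ]
1.2 [ 0.215 -0.587  0.231] [-3.093 -0.548 -0.   ] 0.08543112229207939
```

View pics/top0.png

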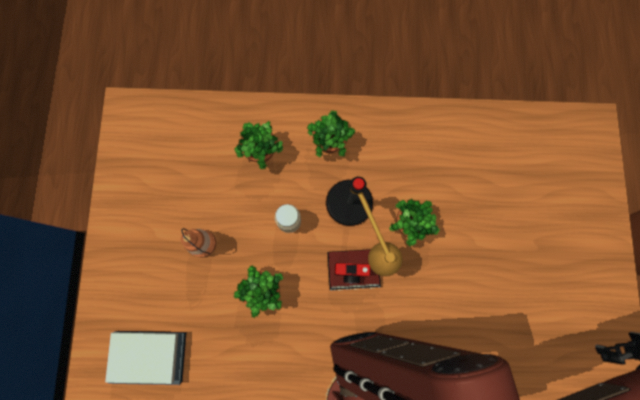

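View pics/side0.png

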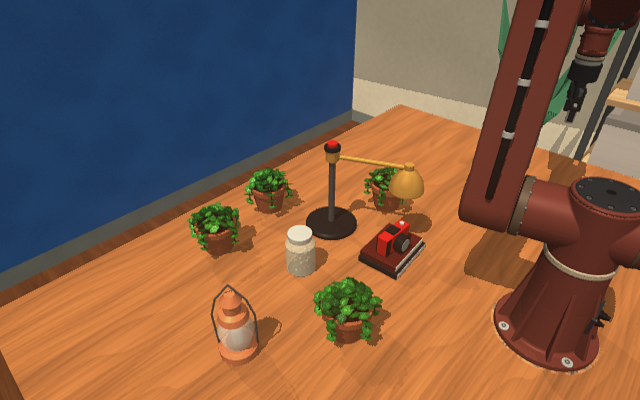

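The top view shows the button near (359,184), the shade at (385,260), and the right-hand pot at (415,220). The side view agrees: button (333,145), shade (406,185), pot (385,190). The arm has to swing about 50° counter-clockwise, away from the side where the camera lies. I'll lift, square the tool up and close the fingers.

Emit:
{"api": "carry_out", "payload": {
  "steps": "0 0 -0.04 0 0 6.7; 0 0 -0.04 0 0 6.7; 0 0 -0.04 0 0 6.7; 0 0 -0.04 0 0 0; 0 0 0 0 0 0; 0 0 0 0 0 0",
  "claw": 0,
  "grip_force": 20
}}

```text
time_s: 1.8
position: [0.2149, -0.5876, 0.3933]
eef_rot: [3.138, 0.0, 0.001]
ft_force: [0.7, -0.5, -1.9]
finger_gap: 0.0004
grasp_force: 0.0
```

```bash
python3 - <<'E'
from h import *
np.set_printoptions(precision=3,suppress=True)
s=arm.read_state();print(s["time_s"],s["position"],s["eef_rot"],s["finger_gap"],s["ft_force"])
rays=[]
for n,(u,v) in dict(top=(359,184),side=(333,145)).items():
    c=vision.read_camera(n);f=c["frame"].astype(int)
    m=(f[...,2]>100)&(f[...,1]<60)&(f[...,0]<60)
    w=np.zeros_like(m);w[v-14:v+14,u-14:u+14]=1
    ys,xs=np.nonzero(m&w);uv=(xs.mean(),ys.mean());print(n,len(xs),uv,atz(c,uv,.269));rays.append(ray(c,uv))
    # shade: brass blob centre
    for r in search_frame("shade",n)[:2]+search_frame("lamp_arm",n)[:2]: print(r)
    for r in search_frame("ivy_pot",n)[:4]: print(r)
    for r in landmark_of("shade",n)[:2]: print("sh",r,atz(c,r["uv"],.165))
(o1,d1),(o2,d2)=rays
t=np.linalg.lstsq(np.c_[d1,-d2],o2-o1,rcond=None)[0];print(o1+d1*t[0],o2+d2*t[1])
E
```

```text
1.8 [ 0.215 -0.588  0.393] [3.138 0.    0.001] 0.0003564591202202226 [ 0.727 -0.484 -1.911]
top 101 (np.float64(358.15841584158414), np.float64(183.07920792079207)) [0.588 0.045 0.269]
{'rect': [353.0, 195.0, 400.0, 282.2], 'p': 0.73}
{'rect': [356.9, 193.5, 401.8, 275.9], 'p': 0.9}
{'rect': [303.6, 110.0, 352.5, 158.6], 'p': 0.96}
{'rect': [233.4, 119.0, 282.4, 170.9], 'p': 0.63}
{'rect': [235.3, 265.8, 285.0, 314.5], 'p': 0.6}
{'rect': [389.7, 198.7, 438.3, 249.6], 'p': 0.56}
sh {'uv': [383.3, 260.0], 'p': 0.59} [ 0.402 -0.035  0.165]
sh {'uv': [351.0, 268.0], 'p': 0.42} [0.379 0.052 0.165]
side 63 (np.float64(332.14285714285717), np.float64(143.984126984127)) [0.584 0.052 0.269]
{'rect': [326.9, 150.1, 424.7, 202.0], 'p': 0.58}
{'rect': [325.2, 139.7, 338.1, 145.1], 'p': 0.18}
{'rect': [324.7, 151.8, 427.9, 201.5], 'p': 0.79}
{'rect': [188.2, 202.3, 240.2, 256.5], 'p': 0.97}
{'rect': [362.8, 166.2, 402.4, 211.3], 'p': 0.93}
{'rect': [310.8, 277.5, 381.3, 343.9], 'p': 0.63}
{'rect': [242.5, 168.5, 291.2, 214.5], 'p': 0.62}
[0.589 0.045 0.264] [0.59  0.045 0.264]
```

Emit:
{"api": "carry_out", "payload": {
  "steps": "0.0155 -0.039 0 0 0 0; 0.0155 -0.039 0 0 0 0; 0.0155 -0.039 0 0 0 0; 0.0155 -0.039 0 0 0 0; 0.0155 -0.039 0 0 0 0; 0.0155 -0.039 0 0 0 0; 0.0155 -0.039 0 0 0 0; 0.0155 -0.039 0 0 0 0; 0.0155 -0.039 0 0 0 0; 0.0155 -0.039 0 0 0 0; 0.0155 -0.039 0 0 0 0; 0.0155 -0.039 0 0 0 0; 0.0155 -0.039 0 0 0 0; 0.0155 -0.039 0 0 0 0; 0.0155 -0.039 0 0 0 0; 0.0155 -0.039 0 0 0 0; 0 0 0 0 0 0; 0 0 0 0 0 0"
}}

```text
time_s: 4.1
position: [0.4627, 0.0377, 0.3912]
eef_rot: [3.141, 0.004, -0.001]
ft_force: [0.4, -0.3, 0.1]
finger_gap: -0.0003
grasp_force: 0.0
```

```bash
python3 - <<'E'
from h import *
c=vision.read_camera("side");f=cv2.resize(c["frame"][60:300,220:500],None,fx=2.5,fy=2.5);cv2.imwrite("pics/s1.png",f)
for p in [(.462,.035,.39),(.462,.035,.21),(.478,-.006,.23),(.588,.045,.27)]:print(p,(proj(c,p)-[220,60])*2.5)
E
```

```text
(0.462, 0.035, 0.39) [396.53728933 126.28233737]
(0.462, 0.035, 0.21) [381.83798384 295.8065975 ]
(0.478, -0.006, 0.23) [395.13886893 257.60624007]
(0.588, 0.045, 0.27) [281.79029453 205.54564186]
```

View pics/s1.png

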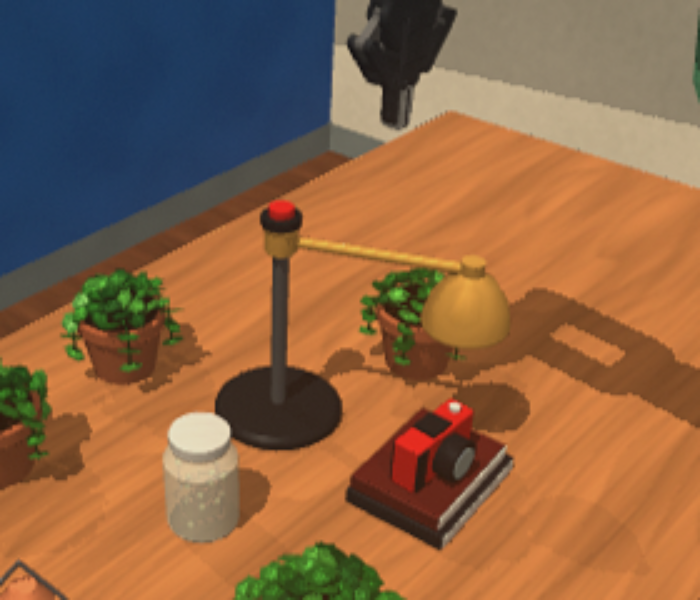

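The fingertip sits at (395,126) in the crop, as predicted, to the left of the bar, which is at (395,258). The way down is free, so I'll descend and approach the bar.

Emit:
{"api": "carry_out", "payload": {
  "steps": "0 0 0.03 0 0 0; 0 0 0.03 0 0 0; 0 0 0.03 0 0 0; 0 0 0.03 0 0 0; 0 0 0.03 0 0 0; 0 0 0.03 0 0 0; 0 0 0 0 0 0; 0 0 0 0 0 0; 0.002 0.0045 0 0 0 0; 0.002 0.0045 0 0 0 0; 0.002 0.0045 0 0 0 0; 0.002 0.0045 0 0 0 0; 0 0 0 0 0 0"
}}

```text
time_s: 5.45
position: [0.4714, 0.0184, 0.2118]
eef_rot: [3.141, -0.001, 0.001]
ft_force: [-0.7, -0.6, -0.3]
finger_gap: -0.0
grasp_force: 0.0
```

Emit:
{"api": "carry_out", "payload": {
  "steps": "0.001 0.0043 0 0 0 0; 0.0011 0.0043 0 0 0 0; 0.0014 0.0042 0 0 0 0; 0.0014 0.0042 0 0 0 0; 0.0016 0.0041 0 0 0 0; 0.0017 0.0041 0 0 0 0; 0.0019 0.004 0 0 0 0; 0.0019 0.004 0 0 0 0; 0.0022 0.0038 0 0 0 0; 0.0022 0.0038 0 0 0 0"
}}

```text
time_s: 6.45
position: [0.4872, -0.0221, 0.2112]
eef_rot: [-3.142, 0.0, 0.001]
ft_force: [-0.7, 2.5, -0.3]
finger_gap: 0.0002
grasp_force: 1.0
```

Emit:
{"api": "carry_out", "payload": {
  "steps": "0.0025 0.0036 0 0 0 0; 0.0025 0.0036 0 0 0 0; 0.0027 0.0035 0 0 0 0; 0.0027 0.0035 0 0 0 0; 0.0029 0.0033 0 0 0 0; 0.0029 0.0033 0 0 0 0; 0.0032 0.003 0 0 0 0; 0.0032 0.003 0 0 0 0; 0.0034 0.0028 0 0 0 0; 0.0034 0.0028 0 0 0 0; 0 0 0 0 0 0; 0 0 0 0 0 0"
}}

```text
time_s: 7.65
position: [0.5171, -0.0549, 0.2115]
eef_rot: [3.14, -0.0, 0.001]
ft_force: [-0.4, 0.3, -0.5]
finger_gap: -0.0001
grasp_force: 0.0
```

```bash
python3 - <<'E'
from h import *
np.set_printoptions(precision=3,suppress=True)
Z=dict(push_point=.23,shade=.165,ivy_pot=0,pot_center=.085)
A=np.array([.588,.045])
s=arm.read_state();p=s["position"];print(s["time_s"],p,s["ft_force"],np.degrees(np.arctan2(p[1]-A[1],p[0]-A[0]))%360)
for n in("top","side"):
    c=vision.read_camera(n);f=cv2.resize(c["frame"][100:300,260:500],None,fx=3,fy=3);cv2.imwrite(f"pics/{n}2.png",f)
    for k,z in Z.items():
        for r in landmark_of(k,n)[:4]:
            q=atz(c,r["uv"],z)
            if q[1]<0.02: print(n,k,round(r["p"],2),np.array(r["uv"]),q,np.hypot(*(q[:2]-A)),np.degrees(np.arctan2(*(q[:2]-A)[::-1]))%360)
E
```

```text
7.65 [ 0.517 -0.055  0.212] [-0.431  0.261 -0.535] 234.61602603805702
top push_point 0.55 [397.7 214.3] [ 0.517 -0.062  0.23 ] 0.12848083592626536 236.56904302538973
top shade 0.72 [416.8 225.3] [ 0.499 -0.128  0.165] 0.19434846921591373 242.62708525850235
top ivy_pot 0.58 [408.4 222.7] [ 0.529 -0.143  0.   ] 0.1966861886219434 252.4690995808567
side push_point 0.84 [379.3 147.7] [ 0.524 -0.074  0.23 ] 0.13515083423788835 241.97022503253214
side shade 0.87 [396.3 163.7] [ 0.5   -0.131  0.165] 0.19682314973569506 243.5217534535751
side ivy_pot 0.93 [386.4 202.1] [ 0.534 -0.157  0.   ] 0.2087375185168324 255.0764434938788
side pot_center 0.56 [388.8 183.8] [ 0.521 -0.136  0.085] 0.19359820130499508 249.61967987858748
```

View pics/top2.png

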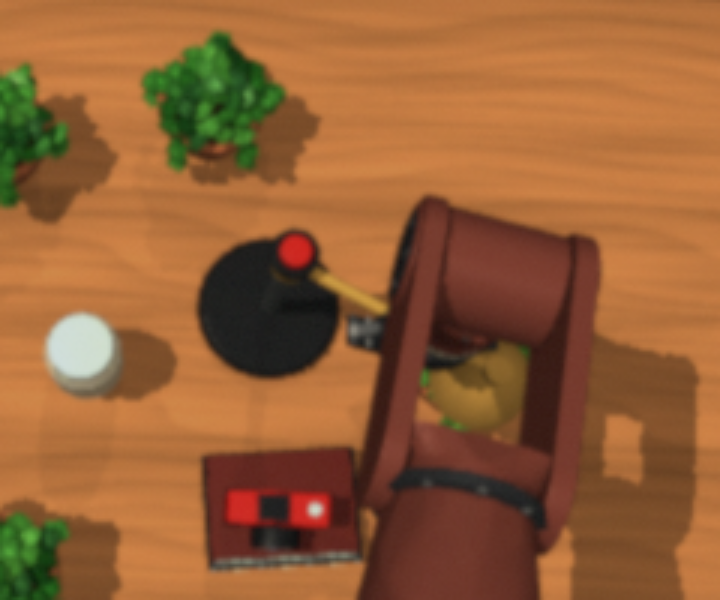

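View pics/side2.png

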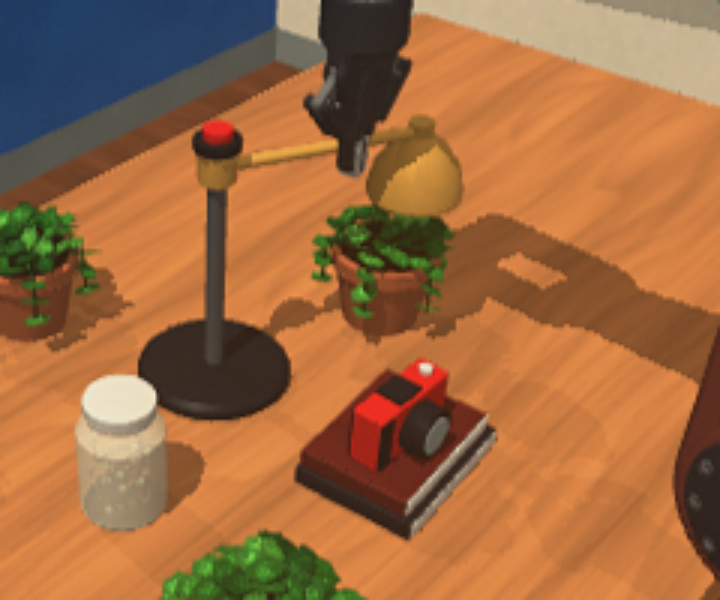

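The shade has reached bearing 243°, and the pot lies at about 253.5°. I'll push about 10° more.

Emit:
{"api": "carry_out", "payload": {
  "steps": "0.003 0.002 0 0 0 0; 0.003 0.0019 0 0 0 0; 0.0031 0.0018 0 0 0 0; 0.0031 0.0017 0 0 0 0; 0.0032 0.0016 0 0 0 0; 0.0022 0.001 0 0 0 0; 0.001 0.0005 0 0 0 0; 0 0 0 0 0 0; 0 0 0 0 0 0"
}}

```text
time_s: 9.05
position: [0.5353, -0.0649, 0.2112]
eef_rot: [3.141, -0.0, 0.0]
ft_force: [-1.1, 0.9, 0.0]
finger_gap: -0.0002
grasp_force: 0.5
```

```bash
cat > m.py <<'E'
from h import *
np.set_printoptions(precision=3,suppress=True)
Z=dict(push_point=.23,shade=.165,ivy_pot=0,pot_center=.085)
A=np.array([.588,.045])
s=arm.read_state();p=s["position"];print(s["time_s"],p,s["ft_force"],np.degrees(np.arctan2(p[1]-A[1],p[0]-A[0]))%360)
for n in("top","side"):
    c=vision.read_camera(n);f=cv2.resize(c["frame"][100:300,260:500],None,fx=3,fy=3);cv2.imwrite(f"pics/{n}_{s['time_s']:.1f}.png",f)
    for k,z in Z.items():
        for r in landmark_of(k,n)[:4]:
            q=atz(c,r["uv"],z)
            if q[1]<0.02: print(n,k,round(r["p"],2),np.array(r["uv"]),q,np.hypot(*(q[:2]-A)),np.degrees(np.arctan2(*(q[:2]-A)[::-1]))%360)
E
python3 m.py
```

```text
9.05 [ 0.535 -0.065  0.211] [-1.108  0.883  0.03 ] 244.36536468965556
top push_point 0.9 [400.2 204.4] [ 0.543 -0.069  0.23 ] 0.12248604386419266 248.67995310637542
top shade 0.73 [420.3 216. ] [ 0.525 -0.138  0.165] 0.19349443472651148 250.88062359076065
top ivy_pot 0.43 [409.2 222.3] [ 0.53  -0.145  0.   ] 0.19871945105878736 253.05437852756472
top pot_center 0.49 [414.  217.6] [ 0.532 -0.14   0.085] 0.1930635359271053 253.18542306872945
side push_point 0.62 [371.7 143.8] [ 0.553 -0.078  0.23 ] 0.1281490460950304 254.2623271030095
side shade 0.59 [392.2 157.3] [ 0.53  -0.154  0.165] 0.20687967718779526 253.7207210759526
side ivy_pot 0.87 [388.1 202.5] [ 0.529 -0.159  0.   ] 0.2119348841191682 253.85093821119077
side pot_center 0.75 [388.3 180.6] [ 0.532 -0.15   0.085] 0.20285746805914948 253.9745801766435
```

Emit:
{"api": "carry_out", "payload": {
  "steps": "-0.004 -0.002 0 0 0 0; -0.009 -0.004 0 0 0 0; -0.009 -0.004 0 0 0 0; -0.009 -0.004 0 0 0 0; 0 0 -0.03 0 0 0; 0 0 -0.03 0 0 0; 0 0 -0.03 0 0 0; 0 0 -0.03 0 0 0; 0 0 -0.03 0 0 0; -0.02 -0.03 0 0 0 0; -0.02 -0.03 0 0 0 0; 0 -0.04 0 0 0 0; 0 0 0 0 0 0; 0 0 0 0 0 0"
}}

```text
time_s: 10.95
position: [0.4636, 0.05, 0.3614]
eef_rot: [3.141, 0.004, 0.001]
ft_force: [0.3, -0.2, -0.9]
finger_gap: 0.0001
grasp_force: 0.0
```

```bash
python3 m.py; ls pics
```

```text
10.95 [0.464 0.05  0.361] [ 0.322 -0.17  -0.949] 177.70228978429174
top pot_center 0.52 [416.9 220.1] [ 0.525 -0.148  0.085] 0.2032323259320773 251.92852597380613
side push_point 0.88 [373.7 141.6] [ 0.557 -0.092  0.23 ] 0.14091158823794248 257.31517590349165
side shade 0.65 [391.  157.3] [ 0.533 -0.151  0.165] 0.20389774636514885 254.22653425590846
side ivy_pot 0.66 [384.8 202.5] [ 0.537 -0.151  0.   ] 0.20309033912568705 255.35897444054706
side pot_center 0.94 [390.7 182.4] [ 0.521 -0.147  0.085] 0.20307865801748873 250.69989955669416
s1.png
side0.png
side2.png
side_10.9.png
side_9.1.png
top0.png
top2.png
top_10.9.png
top_9.1.png
```

View pics/top_10.9.png

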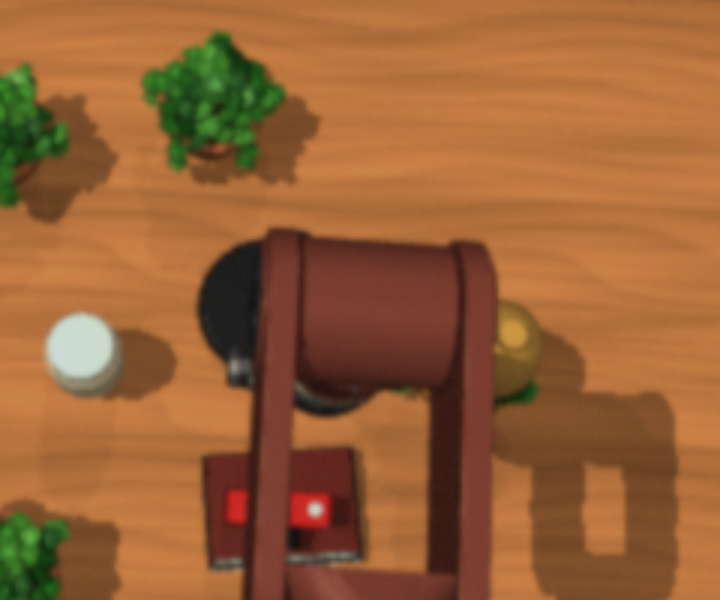

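View pics/side_10.9.png

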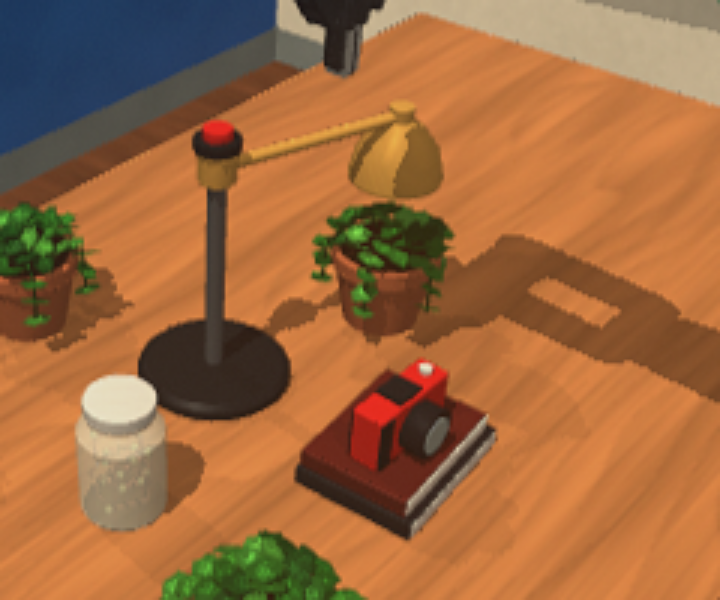

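The side view shows the shade's knob at (401,105) in the crop and the pot mouth below it, around (389,258). In the top view the knob is at (512,333). I'll check these numerically.

```bash
python3 - <<'E'
from h import *
np.set_printoptions(precision=3,suppress=True)
for n,u in dict(side=(401,105),top=(512,333)).items():
    c=vision.read_camera(n)
    print(n,atz(c,(u[0]/3+260,u[1]/3+100),.243))
    A=np.array([.588,.045])
    for a in (248,254,260):
        q=A+.2*np.array([np.cos(np.radians(a)),np.sin(np.radians(a))])
        for z in (.085,.165,.24): print(a,z,(proj(c,[*q,z])-[260,100])*3)
E
```

```text
side [ 0.526 -0.141  0.243]
248 0.085 [394.932 252.609]
248 0.165 [403.278 182.858]
248 0.24 [411.723 112.277]
254 0.085 [382.604 242.555]
254 0.165 [390.365 173.289]
254 0.24 [398.211 103.267]
260 0.085 [368.863 233.338]
260 0.165 [376.004 164.528]
260 0.24 [383.217  95.027]
top [ 0.526 -0.145  0.243]
248 0.085 [463.041 372.164]
248 0.165 [484.043 360.563]
248 0.24 [506.473 348.172]
254 0.085 [469.553 352.262]
254 0.165 [490.92  339.364]
254 0.24 [513.732 325.594]
260 0.085 [473.875 331.824]
260 0.165 [495.458 317.604]
260 0.24 [518.49  302.429]
```

Shade at about (0.526,-0.145), pot at about (0.530,-0.150): well centred. Now over the button.

Emit:
{"api": "carry_out", "payload": {
  "steps": "0.025 0.001 0 0 0 0; 0.025 0.001 0 0 0 0; 0.025 0.001 0 0 0 0; 0.025 0.001 0 0 0 0; 0.0245 0.001 0 0 0 0; 0 0 0 0 0 0; 0 0 0.03 0 0 0; 0 0 0.03 0 0 0; 0 0 0.015 0 0 0; 0 0 0 0 0 0; 0 0 0 0 0 0"
}}

```text
time_s: 12.65
position: [0.5888, 0.0444, 0.2871]
eef_rot: [3.142, 0.0, 0.001]
ft_force: [-0.4, -0.2, 0.1]
finger_gap: -0.0001
grasp_force: 0.0
```

```bash
python3 - <<'E'
from h import *
s=arm.read_state();print(s["time_s"],s["position"],s["ft_force"])
c=vision.read_camera("side");cv2.imwrite("pics/press.png",cv2.resize(c["frame"][60:220,260:460],None,fx=3.5,fy=3.5))
E
```

```text
12.65 [0.5887892  0.04436414 0.28711027] [-0.37839898 -0.16038406  0.14125392]
```

View pics/press.png

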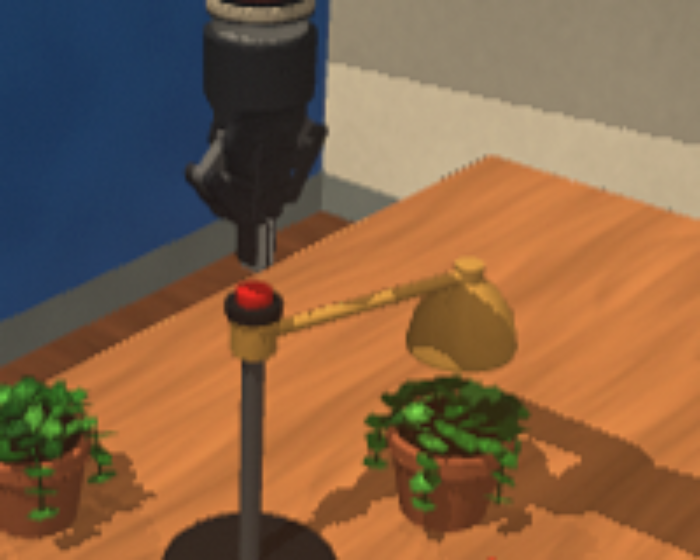

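The tip at (257,265) hangs right above the button at (254,293), and the gap is free. Pressing slowly.

Emit:
{"api": "carry_out", "payload": {
  "steps": "0 0 0.006 0 0 0; 0 0 0.006 0 0 0; 0 0 0.004 0 0 0; 0 0 0.002 0 0 0; 0 0 0.002 0 0 0; 0 0 0.002 0 0 0; 0 0 0.0015 0 0 0; 0 0 0 0 0 0; 0 0 0 0 0 0"
}}

```text
time_s: 13.6
position: [0.5888, 0.0444, 0.264]
eef_rot: [3.141, 0.0, 0.001]
ft_force: [-3.0, -0.3, 5.3]
finger_gap: -0.0
grasp_force: 3.0
```

Emit:
{"api": "carry_out", "payload": {
  "steps": "0 0 0.001 0 0 0; 0 0 0 0 0 0; 0 0 0 0 0 0"
}}

```text
time_s: 13.9
position: [0.5888, 0.0444, 0.264]
eef_rot: [3.141, 0.0, 0.001]
ft_force: [-4.3, 0.1, 9.1]
finger_gap: -0.0001
grasp_force: 4.4
```

The tip hasn't gone any lower and the force has risen to 9 N, so the button is on its stop. Now I'll rise and move clear.

Emit:
{"api": "carry_out", "payload": {
  "steps": "0 0 -0.004 0 0 0; 0 0 -0.006 0 0 0; 0 0 -0.02 0 0 0; 0 0 -0.03 0 0 0; 0 0 -0.03 0 0 0; 0 0 -0.03 0 0 0; -0.03 0 0 0 0 0; -0.03 0 0 0 0 0; -0.03 0 0 0 0 0; 0 0 0 0 0 0; 0 0 0 0 0 0; 0 0 0 0 0 0; 0 0 0 0 0 0; 0 0 0 0 0 0"
}}

```text
time_s: 15.3
position: [0.4993, 0.0443, 0.3815]
eef_rot: [-3.142, 0.0, 0.001]
ft_force: [-0.1, 0.4, -0.8]
finger_gap: 0.0002
grasp_force: 0.0
```

```bash
python3 m.py; python3 - <<'E'
from h import *
c=vision.read_camera("side");cv2.imwrite("pics/end.png",cv2.resize(c["frame"][60:320,200:500],None,fx=2.2,fy=2.2))
E
```

```text
15.3 [0.499 0.044 0.381] [-0.061  0.359 -0.83 ] 180.47545105980956
top shade 0.68 [421.3 216.5] [ 0.523 -0.141  0.165] 0.19650625680328793 250.77791810732293
top ivy_pot 0.84 [411.9 223.4] [ 0.527 -0.154  0.   ] 0.20773464572891154 252.87207461318934
top pot_center 0.97 [416.8 220.3] [ 0.524 -0.148  0.085] 0.20312675279598053 251.74078139263355
side push_point 0.93 [373.7 146.3] [ 0.54 -0.07  0.23] 0.12486708603315354 247.61284921939762
side shade 0.84 [393.6 157.7] [ 0.526 -0.154  0.165] 0.20891936138734904 252.6394533905413
side shade 0.75 [335.8 142.5] [ 0.712 -0.112  0.165] 0.19982106492006718 308.3638294113245
side shade 0.35 [385.9 179.2] [ 0.474 -0.044  0.165] 0.14489633330987736 218.0250692908959
side ivy_pot 0.59 [387.4 202.5] [ 0.531 -0.157  0.   ] 0.2100471282219266 254.16015954285936
side pot_center 0.92 [389.4 182. ] [ 0.525 -0.146  0.085] 0.20095339369093954 251.73766238284114
```

View pics/end.png

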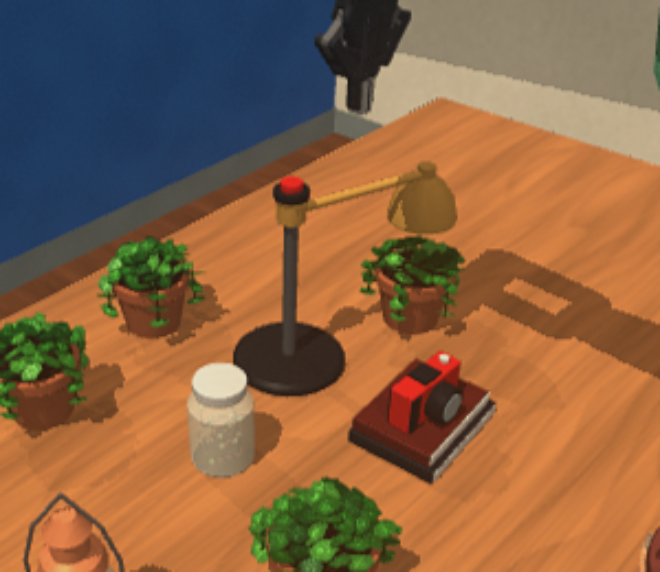

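The picture shows the button back up at (291,186), the shade at (423,200) above the pot at (413,270), and the other things where they were. Handing in.

```bash
python3 -c "
from station import arm
print(arm.close_job())"
```

```text
the job is handed in; nothing more can be done
None
```

I pushed the lamp's swing arm round until the shade hung over the right-hand ivy pot (within about 10 mm by the cameras), then pressed the red button to its stop and let it come back up; the gripper is clear and the job is handed in, though no verdict came back.

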